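# Shut the pierogi press and hold its storage cover over it

### The arm

A 6-joint arm with a two-finger parallel gripper is mounted at the origin on the work surface. World frame = base frame: x ahead of the robot, y to its left, z up, the work surface at z = 0. Lengths are in m, angles in rad, forces in N, time in s.
With the tool pointing down it reaches from about 0.25 to 0.775 m from the base axis. Payload 8.9 kg.
Tool frame: the origin (TCP) lies on the centre line of the jaws, within the pads' length; the fingertips stand 11 mm ahead of it and the grasp point (between the pads) lies 8 mm behind it; x points along the fingers, z is the direction in which the jaws open and shut, and the axes are right-handed (so a half turn about x gives the same grasp; the last joint's range is limited). The gripper opens to 85 mm and grips with 20 to 120 N. Pads are 22 mm wide; open, the fingers measure 114 mm over their backs; the gripper's body (76 mm by 85 mm) begins 54 mm behind the grasp point. The pads swing forward as they close: fully open they stand 13 mm farther back than shut.
Start: joints at [-1.389, 0.291, -0.153, 1.127, 0, 1.431], TCP at [0.166, -0.498, 0.242] pointing down, gripper open.
Joint ranges: [-2.52, 2.52], [-0.91, 1.74], [-1.3, 1.37], [-1.96, 2.02], [-1.52, 1.47], [-3.14, 3.14]. Speed limits (rad/s): [2.22, 2.22, 2.79, 3.14, 3.14, 3.14].

### API

Orientations are given as [roll, pitch, yaw] about the fixed x, y, z axes, in that order (R = Rz(yaw) Ry(pitch) Rx(roll)).
In Python, from station import arm gives the robot as it stands. The module is installed in compiled form; this text tells all that it offers.
- The arm moves only by the tool apply_moves, never from a script. Its argument "increments" is one flat list of numbers, 5 for each row, row after row: the closure, from -1 (fully open) to 1 (shut), so that 0 is half open, then the shift along the tool's x, y, z in m, then the turn about the tool's x in rad. A call has 1 to 5 rows; each row is the pose to reach, as a shift and turn from the pose commanded when the call began, along the tool's axes at that moment; what a row does not reach only later rows make up. A row lasts 1/8 s, in which the tool goes at most 62.5 mm and 10.7 degrees, less where a joint would pass 70% of its speed; a pose out of reach is approached as far as the arm can. A call with a gripper value outside its range is refused whole. The fingers move at their own pace and stop on an object; "newtons" is the grip in N (left out, the last holds). Time passes only in rows, so rows that repeat a pose let the fingers close. It gives the time, the measured TCP pose, the force and the opening at its end, in the units of the state.
- arm.get_obs(): the state, without advancing time (a new reading comes with each control period).
- arm.read_camera(name): name is "scene" or "top" or "wrist"; returns the picture (400x640x3 uint8, red, green, blue); there is no depth.
- arm.get_calibration(name): a dict with "intrinsics" (3x3 intrinsics, pixels), "dist" ([k1, k2, p1, p2, k3] as OpenCV has them; the pictures are not rectified), "R" (3x3) and "t" (3): a world point X has camera coordinates R X + t. Camera axes: x right, y down, z forward; pixel columns grow to the right and rows downward; lengths in m; the calibration is good to about 2 mm. A picture is of the moment at which its call begins: read the wrist's pose just before it. get_calibration takes no time and is no camera call; for the wrist camera it gives the pose at the moment of the call.
- arm.job_done(): hands the job in, once; it reports no verdict.
The state is a dict: "time_s": time; "joint_pos": joint angles; "qd": joint speeds; "tau": joint torques, N m; "ee_pos": TCP position; "eef_rot": TCP orientation; "ft_force": force on the tool from outside, world axes, zero at the start; "ft_torque": the same for the moment, N m; "gripper_width": finger opening in m.
Only numpy, scipy, OpenCV 4.12 (cv2) and the standard library are available. Lean on these libraries where they do the work, as an engineer would, in place of code of your own. Each camera call takes 0.05 s, during which the arm holds its last target. There are 200 camera calls.

### The job

Push the upper half of the pierogi press down by its front tab until the catch clicks and holds it shut by itself. Then lift the steel storage cover by its wooden grip, carry it over the things in between, and hold it level over the shut press, centred and with its sides parallel to the press's, its rim about 15 mm above the top of the press, so that the fit can be checked. Finish still holding it there, still and touching nothing but the gripper, and leave everything else where it stands.

Things in the scene. Friction and masses are not known exactly. Their poses are not given: they have to be found in the camera images.
- press_top_centre (a point): White plastic bench pierogi press, fixed to the worktop by its foot: half-moon shaped, 110 mm deep (x), 140 mm wide (y), 63 mm high when shut. This point is the centre of its footprint (x from -55 to +58, y +-70 mm from here) at the height of the shut press's top; it belongs to the fixed lower half, so it does not move as the press is shut. Axes of the press: x points from the front tab to the hinge at the back (roughly away from the robot), y along the hinge, z up.
- press_hinge (a point): Middle of the hinge line of the press, 50 mm behind (+x of the press) the footprint centre and 44 mm above the worktop; the hinge axis is the press's y.
- press_tab (a point): Middle of the upper face of the flat tab (44 mm long, 34 mm wide, 8 mm thick) at the front of the hinged upper half; push here. It lies 90 mm in front of the hinge line, 8 mm above it when shut, and swings with the upper half about the hinge; its axes turn with the upper half (its z is the normal of the tab's face).
- press_top (a joint): Angle of the upper half in rad: 0 shut, growing as it opens (up to 1.15); it starts half open. A light spring and friction hold it where it is; let go just short of shut it springs back up to about 0.2. A spring ball catch is met at about 0.15, snaps over by 0.09 and then holds it at nearly 0; getting past it takes about 7 N downward on the tab (and about 8 N upward would open it again); at 0 it rests on a hard stop.
- cover_grip (a point): Centre of the wooden grip on the cover: a bar 18 mm thick (x of the cover), 80 mm long (y), 34 mm high, standing in the middle of the cover's top; this point is 18 mm above the cover's flat top and 93 mm above its lower rim. The cover is a brushed steel box open below, 140 mm (x) by 170 mm (y) outside, walls 3 mm, 75 mm high to its flat top, about 0.3 kg, standing loose on the worktop. Axes: x across the grip, y along it, z up. It is the same either way round.
- cover_rim (a point): Centre of the cover's open lower rim, 93 mm below the grip's centre; same axes as the grip. To be held about 15 mm above press_top_centre, x and y of the cover along x and y of the press (either way round).
- bowl: Stainless bowl, 140 mm across, 70 mm high, on the worktop between cover and press; origin at the centre of its underside. Leave it.
- pinch_pot: Small white ceramic pinch pot, 54 mm across, 30 mm high, between cover and press; origin at the centre of its underside. Leave it.
- jar: Glass jar with steel lid, 70 mm across, 105 mm high, between cover and press; origin at the centre of its underside. Leave it.
- spoon: Olive-wood spoon, 240 mm long, lying at the far side; origin near its middle. Leave it.
- cutter: Steel ring cutter, 80 mm across, 35 mm high, at the far side; origin at the centre of its underside. Leave it.
- pin_rest: Rolling pin on its wooden rest, 440 mm long (x), 56 mm high, at the left; origin at the centre of its underside. Leave it.
Mind the look-alikes: they are no part of the job. What is shaped like the bowl but purple or yellow is not meant.

How it is judged:
On the way:
1. the press is shut and held by its catch alone, with the robot off it (value of joint press_top below 0.05 rad and contact force between each of the arm, the fingers and press below 0.3 N), for 0.2 s.
At the end, for the whole second after the job is handed in: press shut (below 0.05 rad), untouched; cover gripped (over 1 N), still (under 20 mm/s), rim centre within 10 mm of the press centre in x and y and 5 to 30 mm above its top, parallel within 0.14 rad, tilt under 0.10 rad, touching nothing else; bystanders within 30 mm of their places (value of joint press_top below 0.05 rad and x of cover_rim in the frame of press_top_centre between -0.01 and 0.01 m and y of cover_rim in the frame of press_top_centre between -0.01 and 0.01 m and z of cover_rim in the frame of press_top_centre between 0.005 and 0.03 m and angle between the x axis of cover_rim and the x axis of press_top_centre, either way round below 0.14 rad and angle between cover_rim's own z axis and vertical below 0.1 rad and contact force between each of cover, the arm, the fingers and press below 0.1 N and contact force between the fingers and cover above 1 N and linear speed of cover below 0.02 m/s and contact force between cover and bowl below 0.1 N and contact force between cover and pinch_pot below 0.1 N and contact force between cover and jar below 0.1 N and contact force between cover and spoon below 0.1 N and contact force between cover and cutter below 0.1 N and contact force between cover and pin_rest below 0.1 N); the arm keeps its last pose, push and grip.
It fails at once if a bystander (bowl, pinch pot, jar, spoon, cutter, rolling pin) was displaced by more than 30 mm (distance of any of bowl, pinch_pot, jar, spoon, cutter, pin_rest from where it was at the start of the episode above 0.03 m).
It fails at once if the bowl, pinch pot or jar was tipped (angle between any of bowl, pinch_pot, jar's own z axis and vertical above 0.35 rad).
It also fails if it takes over 64 s, if anything falls off the work surface, if the arm or the gripper's body presses on something with over 40 N, if the wrist force passes 120 N, or if a joint passes its speed limit or range.

## Working session

There is one attempt and no reset: what is moved stays moved. The work goes in short steps, Python scripts to look and compute and a tool call to move; the robot and the scene stay as the last step left them, time stands still between calls to the robot, and variables do not carry over. Pictures are saved under pics/ and viewed, about 8 in all and at most 12, crops included, and the job is handed in when it is done.

Besides the shell and the picture viewer there is one more tool, called in YAML: its name, and indented under it one key for each argument. apply_moves: Moves the arm, as the interface text tells. Its arguments: {"type":"object","properties":{"increments":{"type":"array","items":{"type":"number"}},"newtons":{"type":"number"}},"required":["increments"]}

```bash
mkdir -p pics; cat > h.py <<'E'
import numpy as np, cv2
from station import arm
from scipy.spatial.transform import Rotation as Ro
def cal(n):
    c=arm.get_calibration(n); return [np.array(c[k],float) for k in("intrinsics","dist","R","t")]
def ray(c,px):
    K,d,R,t=c; p=cv2.undistortPoints(np.array(px,float).reshape(-1,1,2),K,d).reshape(-1,2)
    return -R.T@t, np.c_[p,np.ones(len(p))]@R
def onz(c,px,z):
    o,v=ray(c,px); return o+v*((z-o[2])/v[:,2])[:,None]
def tri(c1,p1,c2,p2):
    o1,v1=ray(c1,p1);o2,v2=ray(c2,p2);out=[]
    for a,b in zip(v1,v2):
        s=np.linalg.lstsq(np.c_[a,-b],o2-o1,rcond=None)[0]; A=o1+s[0]*a;B=o2+s[1]*b
        out.append(np.r_[(A+B)/2,np.linalg.norm(A-B)])
    return np.array(out)
def proj(c,X):
    K,d,R,t=c; return cv2.projectPoints(np.array(X,float).reshape(-1,1,3),cv2.Rodrigues(R)[0],t,K,d)[0].reshape(-1,2)
def shot(n,f):
    c=cal(n); im=arm.read_camera(n); cv2.imwrite(f"pics/{f}.png",im[:,:,::-1]); np.savez(f"pics/{f}.npz",K=c[0],d=c[1],R=c[2],t=c[3]); return im,c
def load(f):
    z=np.load(f"pics/{f}.npz"); return cv2.imread(f"pics/{f}.png"),[z[k] for k in "KdRt"]
def tool():
    o=arm.get_obs(); return np.array(o["ee_pos"]),Ro.from_euler("xyz",o["eef_rot"]).as_matrix(),o
E
python3 - <<'E'
from h import *
np.set_printoptions(precision=3,suppress=True)
for n in("scene","top","wrist"): shot(n,n+"0"); c=cal(n); print(n,-c[2].T@c[3],c[2][2])
p,R,o=tool(); print(p,R,o)
a=[cv2.imread(f"pics/{n}0.png") for n in("scene","top")]
cv2.imwrite("pics/v1.png",cv2.resize(np.vstack(a),None,fx=.75,fy=.75,interpolation=cv2.INTER_AREA))
E
```

```text
scene [ 0.939 -0.618  1.098] [-0.311  0.529 -0.79 ]
top [0.422 0.049 1.304] [ 0.094  0.03  -0.995]
wrist [ 0.246 -0.471  0.374] [-0.313 -0.103 -0.944]
[ 0.165 -0.498  0.242] [[-0.     0.949  0.315]
 [ 0.001  0.315 -0.949]
 [-1.     0.    -0.001]] {'time_s': 0.15, 'joint_pos': array([-1.389,  0.291, -0.154,  1.127,  0.   ,  1.431]), 'qd': array([-0.001, -0.   ,  0.002, -0.002,  0.001,  0.002]), 'tau': array([  0.002, -53.737,  33.152,   0.011,  -0.   ,  -0.   ]), 'ee_pos': array([ 0.165, -0.498,  0.242]), 'eef_rot': array([2.995, 1.57 , 1.745]), 'ft_force': array([ 0.43 , -1.427,  0.049]), 'ft_torque': array([-0.005, -0.019, -0.012]), 'gripper_width': 0.08537340834335339}
```

View pics/v1.png

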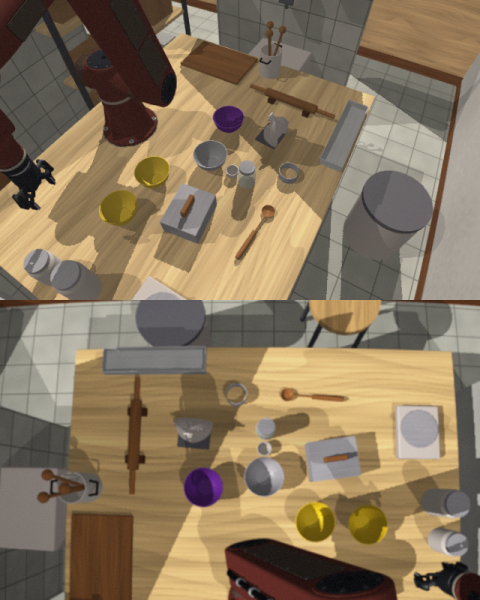

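The picture shows the scene view on top and the top view below, at 0.75 scale.
- **Press:** the white half-moon press is at about scene (363,171) and top (257,176).
- **Cover:** the steel cover with the wooden grip is at scene (253,280) and top (444,212).
- **Cover look-alike:** the white box with a round disc at top (557,176), which has no wooden grip, so I rule it out.
- **Bowl look-alikes:** the purple one at top (271,249) and the yellow ones at (421,296) and (490,299). The steel bowl is at (352,236).

Next I check the choice in one close crop.

```bash
python3 - <<'E'
from h import *
def crop(f,x,y,w,h,s):
    im,_=load(f); return cv2.resize(im[y:y+h,x:x+w],(400,300),interpolation=cv2.INTER_CUBIC)
a=np.vstack([np.hstack([crop("scene0",318,135,100,75,4),crop("scene0",190,235,120,90,3)]),np.hstack([crop("top0",205,140,100,75,4),crop("top0",385,165,120,90,3)])])
cv2.imwrite("pics/v2.png",a)
E
```

```text
(no output)
```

View pics/v2.png

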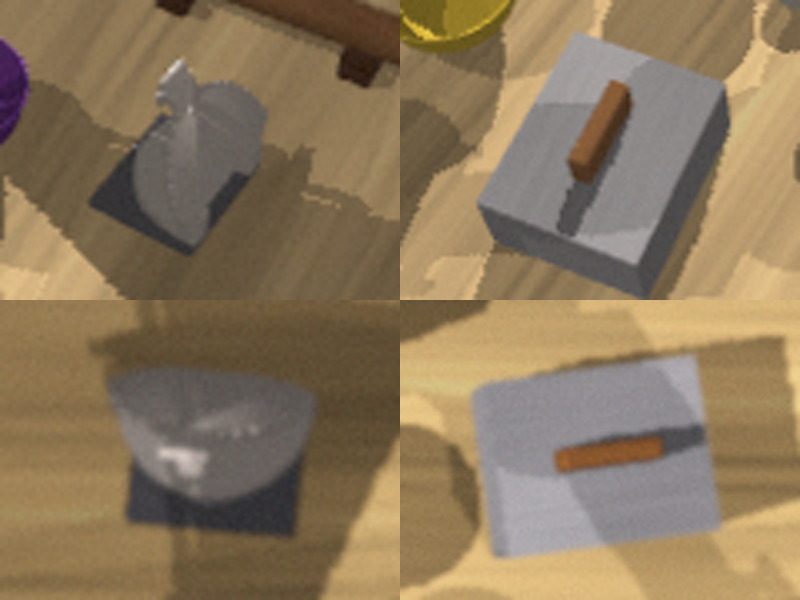

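The close crop confirms the cover, with its wooden grip at top crop (608,453), and the half-open press on its dark foot, with the white tab at top crop (183,460). Next come rough positions.

```bash
python3 - <<'E'
from h import *
np.set_printoptions(precision=4,suppress=True)
def grip(f,x,y,w,h):
    im,c=load(f); hsv=cv2.cvtColor(im,cv2.COLOR_BGR2HSV)[y:y+h,x:x+w]
    m=cv2.inRange(hsv,(3,110,70),(13,255,255)); n,l,s,ce=cv2.connectedComponentsWithStats(m)
    i=1+np.argmax(s[1:,4]); q=np.argwhere(l==i)[:,::-1].astype(np.float32)+[x,y]
    r=cv2.minAreaRect(q.astype(np.float32)); print(f,s[i],r); return q.mean(0),r,c
s=grip("scene0",230,250,40,50); t=grip("top0",425,190,40,30)
print("grip tri",tri(s[2],[s[0]],t[2],[t[0]]))
b=cv2.boxPoints(t[1]); B=onz(t[2],b,.11); print(B)
tc=t[2]; sc=s[2]
P=lambda f,x,y:(f[0]+(x-.0)/4-.4,f[1]+y/4-.4)
T=(205,140);S=(318,135)
print("foot top-view z=0.01",onz(tc,[P(T,128,222),P(T,297,236)],.01))
print("foot scene z=0.01",onz(sc,[P(S,90,203),P(S,193,253),P(S,250,172)],.01))
print("back edge top",onz(tc,[P(T,106,83),P(T,316,103)],.055))
print("tab",tri(sc,[P(S,176,78)],tc,[P(T,180,160)]))
# cover top corners
Q=lambda f,x,y:(f[0]+x*.3-.4,f[1]+y*.3-.4)
print("cov tri",tri(sc,[Q((190,235),180,32),Q((190,235),325,82),Q((190,235),238,262),Q((190,235),78,203)],tc,[Q((385,165),92,255),Q((385,165),72,93),Q((385,165),295,57),Q((385,165),318,228)]))
for k,px in dict(bowl=(352,236),pot=(353,198),jar=(353,170),cut=(313,125)).items(): print(k,onz(tc,[px],.05))
E
```

```text
scene0 [16 17 11 11 44] ((250.44825744628906, 271.8793029785156), (8.170595169067383, 11.327415466308594), 21.801406860351562)
top0 [  7  16  32  10 149] ((447.4301452636719, 210.47598266601562), (6.343857765197754, 31.521045684814453), 82.40535736083984)
grip tri [[ 0.5147 -0.2448  0.1024  0.0046]]
[[ 0.5146 -0.2017  0.11  ]
 [ 0.5259 -0.2823  0.11  ]
 [ 0.5098 -0.2842  0.11  ]
 [ 0.4985 -0.2037  0.11  ]]
foot top-view z=0.01 [[0.5575 0.3196 0.01  ]
 [0.5487 0.2005 0.01  ]]
foot scene z=0.01 [[0.5519 0.2016 0.01  ]
 [0.6492 0.1952 0.01  ]
 [0.654  0.2968 0.01  ]]
back edge top [[0.648  0.3282 0.055 ]
 [0.6348 0.1841 0.055 ]]
tab [[0.5887 0.2658 0.1181 0.005 ]]
cov tri [[ 0.4317 -0.1625  0.0603  0.0061]
 [ 0.5636 -0.1451  0.0595  0.001 ]
 [ 0.5933 -0.3194  0.0765  0.0042]
 [ 0.4562 -0.3383  0.0718  0.0003]]
bowl [[ 0.4463 -0.0018  0.05  ]]
pot [[ 0.5481 -0.0039  0.05  ]]
jar [[ 0.6242 -0.0036  0.05  ]]
cut [[0.7481 0.1062 0.05  ]]
```

apply_moves:
  increments: [1,-0.02,0.045,-0.041,-0.18,1,-0.04,0.09,-0.082,-0.36,1,-0.06,0.135,-0.123,-0.54,1,-0.06,0.18,-0.164,-0.72,1,-0.06,0.225,-0.205,-0.9]
  newtons: 40

```text
time_s: 0.78
ee_pos: [0.3145, -0.2322, 0.3026]
eef_rot: [-0.331, 1.57, -0.676]
ft_force: [0.4, 1.1, -0.9]
gripper_width: 0.0
```

```bash
cat >> h.py <<'E'
def go(X,yaw):
    "print shift in tool axes and turn to reach X with tool z at yaw"
    p,R,o=tool(); zy=np.arctan2(R[1,2],R[0,2]); d=R.T@(np.array(X)-p)
    dt=-(yaw-zy); dt=(dt+np.pi)%(2*np.pi)-np.pi
    print("t",o["time_s"],"tcp",p.round(4),"zyaw",round(zy,3),"down",R[2,0].round(4),"F",np.round(o["ft_force"],1),"w",round(o["gripper_width"],4),"-> shift",d.round(4),"turn",round(dt,3), "j",np.round(o["joint_pos"],2))
E
python3 -c "
from h import *
go([.585,.25,.25],-.08)"
```

```text
t 0.775 tcp [ 0.3145 -0.2322  0.3026] zyaw -0.345 down -1.0 F [ 0.4  1.1 -0.9] w 0.0 -> shift [0.0525 0.5453 0.0916] turn -0.265 j [-0.82  0.   -0.34  1.23  0.    1.09]
```

apply_moves:
  increments: [1,0,0.061,0.01,-0.06,1,0,0.122,0.02,-0.12,1,0,0.183,0.03,-0.18,1,0,0.244,0.04,-0.24,1,0,0.305,0.05,-0.265]

```text
time_s: 1.4
ee_pos: [0.466, 0.0376, 0.3023]
eef_rot: [-0.435, 1.57, -0.518]
ft_force: [1.8, -1.5, -0.1]
gripper_width: 0.0001
```

```bash
python3 -c "
from h import *
go([.585,.25,.25],-.08)"
```

```text
t 1.4 tcp [0.466  0.0376 0.3023] zyaw -0.083 down -1.0 F [ 1.8 -1.5 -0.1] w 0.0001 -> shift [0.0523 0.2216 0.1009] turn -0.003 j [-0.08  0.15 -0.17  1.24 -0.    1.58]
```

apply_moves:
  increments: [1,0.01,0.055,0.025,0,1,0.02,0.11,0.05,0,1,0.03,0.165,0.075,0,1,0.04,0.222,0.1,0,1,0.05,0.222,0.1,0]

```text
time_s: 2.02
ee_pos: [0.5846, 0.2516, 0.25]
eef_rot: [3.098, 1.569, 3.017]
ft_force: [-0.8, -0.9, -0.4]
gripper_width: -0.0
```

```bash
python3 -c "
from h import *
go([.585,.25,.25],-.08)
im,c=shot('wrist','w1'); print(-c[2].T@c[3])
for z in (.0,.06): print(proj(c,[[.608,.256,z],[.658,.252,z]]))"
```

```text
t 2.025 tcp [0.5846 0.2516 0.25  ] zyaw -0.081 down -1.0 F [-0.8 -0.9 -0.4] w -0.0 -> shift [-0.     -0.0016  0.0005] turn -0.001 j [0.29 0.51 0.2  1.26 0.   1.94]
[0.59178604 0.33609064 0.38161263]
[[340.93592277 148.69016091]
 [381.56512082 148.72788339]]
[[344.08770632 160.28011422]
 [391.68772831 160.3190845 ]]
```

View pics/w1.png

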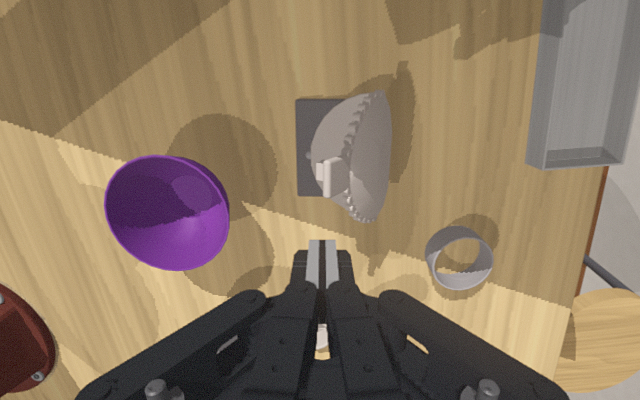

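The wrist view shows the press at about (345,155): foot front corners at (297,99) and (297,195), the white tab at (330,176), and hinge ends near (382,92) and (373,221). The purple bowl and the cutter are clear of it.

```bash
python3 - <<'E'
from h import *
np.set_printoptions(precision=4,suppress=True)
im,c=load("w1"); _,tc=load("top0"); _,sc=load("scene0")
P=lambda f,x,y:(f[0]+x/4-.4,f[1]+y/4-.4)
T=(205,140);S=(318,135)
print("foot corners w/top",tri(c,[(297,99),(297,195.5)],tc,[P(T,128,222),P(T,297,236)]))
print("w z=.01",onz(c,[(297,99),(297,195.5)],.01), onz(c,[(297,99),(297,195.5)],.0))
print("hinge ends",tri(c,[(383,92),(374,221)],tc,[P(T,106,83),P(T,316,103)]))
print("tab w/scene",tri(c,[(330,176)],sc,[P(S,176,78)]),tri(c,[(330,176)],tc,[P(T,180,160)]))
a=cv2.resize(im[75:235,280:440],None,fx=4,fy=4,interpolation=cv2.INTER_CUBIC)[:600]
cv2.imwrite("pics/v4.png",a)
E
```

```text
foot corners w/top [[0.5594 0.3202 0.0032 0.0028]
 [0.5486 0.2011 0.006  0.001 ]]
w z=.01 [[0.5611 0.3197 0.01  ]
 [0.5486 0.2028 0.01  ]] [[0.5602 0.3192 0.    ]
 [0.5475 0.1992 0.    ]]
hinge ends [[0.645  0.3227 0.0801 0.0031]
 [0.6358 0.1835 0.0599 0.0036]]
tab w/scene [[0.5927 0.2601 0.1264 0.0015]] [[0.5885 0.2615 0.1286 0.0071]]
```

View pics/v4.png

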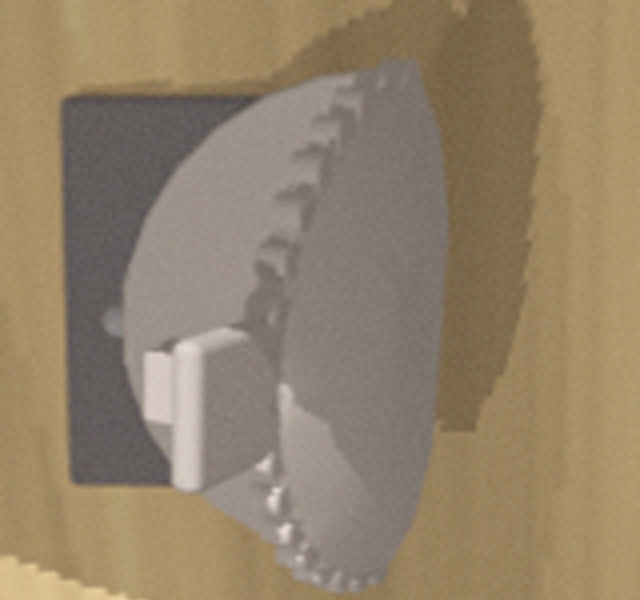

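```bash
python3 - <<'E'
from h import *
np.set_printoptions(precision=4,suppress=True)
im,c=load("w1"); _,tc=load("top0"); _,sc=load("scene0")
W=lambda x,y:(280+x/4-.4,75+y/4-.4)
yaw=-.095; X=np.array([np.cos(yaw),np.sin(yaw)]);Y=np.array([-X[1],X[0]])
f=onz(c,[W(66,98),W(72,485)],.008)[:,:2]; m=f.mean(0); print("foot",f,m,np.linalg.norm(f[0]-f[1]),"yaw",-np.arctan2(*(f[0]-f[1])))
rel=lambda A:np.c_[(A[:,:2]-m)@X,(A[:,:2]-m)@Y,A[:,2]]
for z in(.02,.03,.044): print("moon front",z,rel(onz(c,[W(122,300),W(113,322)],z)))
for z in(.044,.06): print("back edge/ends",z,rel(onz(c,[W(445,230),W(415,62),W(380,580)],z)))
print("tab corners z=.13..",rel(onz(c,[W(185,345),W(185,488)],.125)))
print("scene foot back corner",rel(onz(sc,[(365.8,197.9)],.0)),rel(onz(sc,[(365.8,197.9)],.01)))
E
```

```text
foot [[0.5598 0.3195]
 [0.5491 0.2015]] [0.5545 0.2605] 0.11851012401254996 yaw -0.09083695825430826
moon front 0.02 [[ 0.0165  0.003   0.02  ]
 [ 0.0138 -0.0036  0.02  ]]
moon front 0.03 [[ 0.0168  0.0051  0.03  ]
 [ 0.0143 -0.0013  0.03  ]]
moon front 0.044 [[0.0174 0.0081 0.044 ]
 [0.0149 0.0019 0.044 ]]
back edge/ends 0.044 [[ 0.104   0.0285  0.044 ]
 [ 0.0927  0.0715  0.044 ]
 [ 0.0936 -0.0745  0.044 ]]
back edge/ends 0.06 [[ 0.1005  0.0309  0.06  ]
 [ 0.0897  0.0719  0.06  ]
 [ 0.0906 -0.0672  0.06  ]]
tab corners z=.13.. [[ 0.0336  0.0156  0.125 ]
 [ 0.0342 -0.0164  0.125 ]]
scene foot back corner [[ 0.0971 -0.0491  0.    ]] [[ 0.1005 -0.0563  0.01  ]]
```

```bash
python3 - <<'E'
from h import *
np.set_printoptions(precision=1,suppress=True)
_,c=load("w1"); _,tc=load("top0"); _,sc=load("scene0")
m=np.array([.5545,.2605]); yaw=-.093; X=np.array([np.cos(yaw),np.sin(yaw)]);Y=np.array([-X[1],X[0]])
def pt(h,th,r,u,y):
    x=h-r*np.cos(th)+u*np.sin(th); z=.044+r*np.sin(th)+u*np.cos(th); return np.r_[m+x*X+y*Y,z]
for h,th in((.105,.8),(.105,.575),(.113,.7),(.122,.575)):
    Q=[pt(h,th,r,u,y) for r,u,y in((.112,.008,.017),(.112,.008,-.017),(.112,0,.017),(.112,0,-.017),(.068,.008,.017),(0,0,.07),(0,0,-.07))]
    print(h,th,"z",Q[0][2].round(3)); print((proj(c,Q)-[280-.4,75-.4]).T*4); print((proj(sc,Q)-[318-.4,135-.4]).T*4); print((proj(tc,Q)-[205-.4,140-.4]).T*4)
E
```

```text
0.105 0.8 z 0.13
[[180.9 178.4 153.4 152.1 313.3 461.7 420.3]
 [344.1 498.5 337.4 489.2 313.   68.4 566.1]]
[[178.6 156.2 171.9 149.5 208.7 278.6 192.5]
 [ 61.4  87.2  63.4  89.1 104.7 131.5 240.4]]
[[161.2 213.8 161.8 214.2 175.8 121.4 322.7]
 [154.1 159.3 164.2 169.4 114.8  60.7  80.1]]
0.105 0.575 z 0.112
[[101.4 102.1  83.6  85.  262.  461.7 420.3]
 [323.2 469.1 316.3 459.3 302.7  68.4 566.1]]
[[158.4 136.1 153.3 131.  195.7 278.6 192.5]
 [ 68.7  94.2  72.4  97.8 108.1 131.5 240.4]]
[[163.3 215.2 164.4 216.  176.7 121.4 322.7]
 [184.6 189.8 192.5 197.7 133.9  60.7  80.1]]
0.113 0.7 z 0.122
[[179.6 177.3 155.6 154.3 323.2 492.6 447.4]
 [335.4 486.2 328.5 476.5 309.   69.  566.4]]
[[177.7 155.4 171.6 149.3 211.3 287.1 201.3]
 [ 68.1  93.8  70.8  96.5 109.9 135.6 244.9]]
[[163.4 215.7 164.2 216.2 177.5 122.9 324. ]
 [156.1 161.3 165.3 170.5 111.7  49.3  68.6]]
0.122 0.575 z 0.112
[[178.8 176.5 159.2 157.8 333.4 527.2 477.9]
 [324.1 470.  317.2 460.2 303.6  69.7 566.7]]
[[176.6 154.4 171.4 149.2 214.  296.6 211.1]
 [ 77.3 103.1  80.9 106.6 116.8 140.1 250. ]]
[[166.4 218.3 167.5 219.1 179.8 124.5 325.5]
 [158.6 163.8 166.7 171.8 108.6  36.5  55.7]]
```

apply_moves:
  increments: [1,0.05,0.003,0.009,0.01,1,0.1,0.006,0.017,0.01,1,0.122,0.006,0.014,0.01,1,0.138,0.006,0.005,0.01,1,0.15,0.006,-0.004,0.01]

```text
time_s: 2.7
ee_pos: [0.5797, 0.2531, 0.1021]
eef_rot: [-2.018, 1.57, -2.115]
ft_force: [1.3, 0.5, 1.1]
gripper_width: -0.0001
```

```bash
python3 -c "
from h import *
go([.5695,.259,.060],-.093)
im,c=shot('wrist','w2');im2,_=shot('scene','s2')
a=np.vstack([cv2.resize(im[80:260,220:460],(640,480)),cv2.resize(im2[130:210,300:440],(640,366),interpolation=cv2.INTER_CUBIC)])
cv2.imwrite('pics/v5.png',cv2.resize(a,None,fx=.7,fy=.7)[:,:,::-1])"
```

```text
t 2.7 tcp [0.5797 0.2531 0.1021] zyaw -0.096 down -1.0 F [1.3 0.5 1.1] w -0.0001 -> shift [ 0.0421  0.0049 -0.0107] turn -0.003 j [ 0.3   0.59 -0.06  0.92 -0.    1.96]
```

View pics/v5.png

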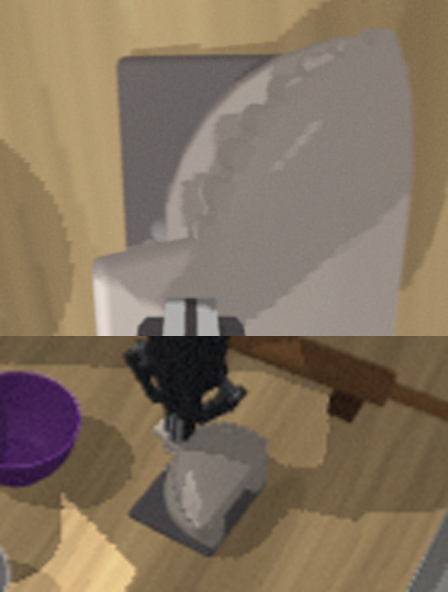

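The fingers stand on the tab at crop (190,320), and the upper half follows them down. I keep going to the stop.

apply_moves:
  increments: [1,0.012,0.002,-0.005,0,1,0.022,0.004,-0.008,0,1,0.03,0.004,-0.01,0,1,0.036,0.004,-0.01,0,1,0.038,0.004,-0.01,0]

```text
time_s: 3.42
ee_pos: [0.5701, 0.2595, 0.0636]
eef_rot: [-2.999, 1.569, -3.094]
ft_force: [-3.1, 0.1, 2.4]
gripper_width: 0.0002
```

```bash
python3 -c "
from h import *
go([.5695,.259,.060],-.093)"
```

```text
t 3.425 tcp [0.5701 0.2595 0.0636] zyaw -0.095 down -1.0 F [-3.1  0.1  2.4] w 0.0002 -> shift [ 0.0036 -0.0006 -0.0005] turn -0.002 j [ 0.31  0.62 -0.12  0.83  0.    1.98]
```

apply_moves:
  increments: [1,0.002,0,0,0,1,0.003,0,0,0]

```text
time_s: 3.68
ee_pos: [0.5703, 0.2596, 0.0626]
eef_rot: [2.649, 1.57, 2.555]
ft_force: [-9.9, -2.0, 23.2]
gripper_width: 0.0005
```

apply_moves:
  increments: [1,0.002,0,0,0,1,0.002,0,0,0]

```text
time_s: 3.92
ee_pos: [0.5703, 0.2597, 0.0623]
eef_rot: [0.869, 1.57, 0.774]
ft_force: [-14.6, -4.5, 32.9]
gripper_width: 0.0001
```

That is a hard stop at tip height 51 mm with 33 N, which fits a shut press. I lift off and look.

apply_moves:
  increments: [1,-0.05,0,0,0,1,-0.11,0,0.0,0,1,-0.17,0,0.01,0,1,-0.2,0,0.02,0,1,-0.2,0,0.02,0]

```text
time_s: 4.55
ee_pos: [0.5928, 0.2579, 0.262]
eef_rot: [0.378, 1.565, 0.283]
ft_force: [-0.7, -0.9, -0.1]
gripper_width: -0.0001
```

```bash
python3 -c "
from h import *
go([.511,-.243,.25],.137)
im,c=shot('wrist','w3');im2,_=shot('scene','s3')
a=np.vstack([cv2.resize(im[70:250,250:490],(640,480)),cv2.resize(im2[130:210,300:440],(640,366),interpolation=cv2.INTER_CUBIC)])
cv2.imwrite('pics/v6.png',cv2.resize(a,None,fx=.7,fy=.7)[:,:,::-1])"
```

```text
t 4.55 tcp [0.5928 0.2579 0.262 ] zyaw -0.095 down -1.0 F [-0.7 -0.9 -0.1] w -0.0001 -> shift [ 0.0107 -0.5065 -0.0338] turn -0.232 j [ 0.3   0.52  0.25  1.29 -0.    1.96]
```

View pics/v6.png

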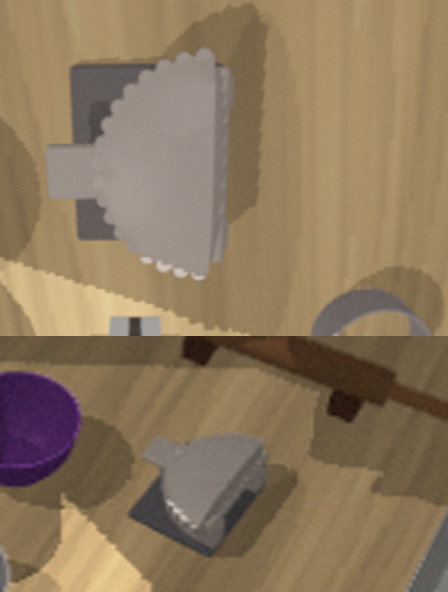

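The press is shut and holding by itself in both views: tab flat at crop (72,172), moon between x 95 and 225, rear edge at about 228, foot front edge at 72–80. I refine the press centre from this.

```bash
python3 - <<'E'
from h import *
np.set_printoptions(precision=4,suppress=True)
_,c=load("w3"); W=lambda x,y:(250+x/1.8667-.3,70+y/1.8667-.3)
m=np.array([.5545,.2605]); yaw=-.093; X=np.array([np.cos(yaw),np.sin(yaw)]);Y=np.array([-X[1],X[0]])
rel=lambda A:np.c_[(A[:,:2]-m)@X,(A[:,:2]-m)@Y,A[:,2]]
def sh(n,pts,z):
    A=onz(c,[W(*p) for p in pts],z); print(n,rel(A).tolist() and rel(A).round(4).tolist())
sh("foot front",[(72,66),(80,240)],.008)
sh("foot back-left",[(222,64)],.008)
sh("tab front z.052",[(47,145),(47,200)],.052)
sh("tab sides rear",[(92,143),(92,198)],.052)
sh("moon ends z.046",[(205,50),(200,278)],.046)
sh("top back edge z.06",[(213,60),(213,265)],.06)
sh("knuckles z.044",[(231,75),(224,262)],.044)
f=onz(c,[W(72,66),W(80,240)],.008); print("yaw foot",-np.arctan2(*(f[0]-f[1])[:2]))
f=onz(c,[W(214,60),W(214,265)],.06); print("yaw back",-np.arctan2(*(f[0]-f[1])[:2]))
f=onz(c,[W(47,145),W(47,200)],.052); print("yaw tab",-np.arctan2(*(f[0]-f[1])[:2]))
E
```

```text
foot front [[-0.0004, 0.0598, 0.008], [0.001, -0.0589, 0.008]]
foot back-left [[0.0955, 0.0609, 0.008]]
tab front z.052 [[-0.0124, 0.0175, 0.052], [-0.0141, -0.0164, 0.052]]
tab sides rear [[0.0142, 0.0186, 0.052], [0.0134, -0.0152, 0.052]]
moon ends z.046 [[0.0798, 0.0711, 0.046], [0.0817, -0.0713, 0.046]]
top back edge z.06 [[0.0827, 0.0663, 0.06], [0.0877, -0.0563, 0.06]]
knuckles z.044 [[0.0957, 0.0569, 0.044], [0.0972, -0.061, 0.044]]
yaw foot -0.08137025448655502
yaw back -0.05138436907226098
yaw tab -0.14273427927548143
```

apply_moves:
  increments: [1,0,-0.01,0.05,0,1,0,-0.02,0.09,0,1,0,-0.02,0.09,0]

```text
time_s: 5.03
ee_pos: [0.6795, 0.2275, 0.2557]
eef_rot: [-2.733, 1.567, -2.831]
ft_force: [-0.9, 0.3, -0.3]
gripper_width: -0.0004
```

```bash
python3 -c "
from h import *
go([.511,-.243,.25],.137)
im,c=shot('wrist','w4');im2,_=load('s3')
q=proj(c,[[.605,.2555,.04]])[0].astype(int); print(q)
m=(max(q[0]-75,0),max(q[1]-65,0)); print(m)
a=im[m[1]:m[1]+150,m[0]:m[0]+160,::-1]
b=im2[140:205,340:400]
a=cv2.resize(a,None,fx=4,fy=4,interpolation=cv2.INTER_CUBIC)
cv2.imwrite('pics/v7.png',a)"
```

```text
t 5.025 tcp [0.6795 0.2275 0.2557] zyaw -0.097 down -1.0 F [-0.9  0.3 -0.3] w -0.0004 -> shift [ 0.0068 -0.4846 -0.1221] turn -0.234 j [ 0.22  0.69  0.53  1.41 -0.    1.89]
[253 141]
(np.int64(178), np.int64(76))
```

View pics/v7.png

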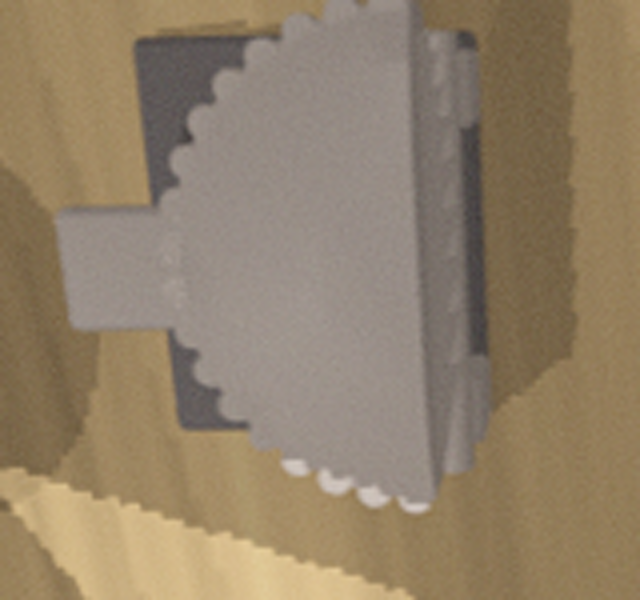

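From this place the rear of the foot also shows: back-left corner at (475,33), front corners at (138,40) and (182,428), tab front corners at (57,210) and (75,328), hinge knuckles along x 450–488.

```bash
python3 - <<'E'
from h import *
np.set_printoptions(precision=4,suppress=True)
_,c=load("w4");_,c3=load("w3"); V=lambda x,y:(178+x/4-.4,76+y/4-.4); W=lambda x,y:(250+x/1.8667-.3,70+y/1.8667-.3)
m=np.array([.5545,.2605]); yaw=-.093; X=np.array([np.cos(yaw),np.sin(yaw)]);Y=np.array([-X[1],X[0]])
rel=lambda A:np.c_[(A[:,:2]-m)@X,(A[:,:2]-m)@Y,A[:,2:]]
def sh(n,pts,z): print(n,z,rel(onz(c,[V(*p) for p in pts],z)).round(4).tolist())
for z in(.0,.01): sh("foot FL FR BL Bmid",[(138,40),(182,428),(475,32),(487,350)],z)
sh("tab front",[(57,210),(75,328)],.052)
for z in(.035,.044):sh("knuckle back",[(479,110),(489,390)],z)
sh("knuckle inner",[(418,60),(440,460)],.06)
print("tri foot",rel(tri(c,[V(138,40),V(182,428)],c3,[W(72,66),W(80,240)])))
print("tri tab",rel(tri(c,[V(57,210),V(75,328)],c3,[W(47,145),W(47,200)])))
print("tri moon ends",rel(tri(c,[V(413,2),V(418,508)],c3,[W(210,48),W(202,278)])))
print("tri knuckles",rel(tri(c,[V(479,110),V(489,390)],c3,[W(231,75),W(224,262)])))
for a,b,z in((( 138,40),(182,428),.008),((475,36),(487,350),.008),((57,210),(75,328),.052),((415,60),(437,460),.06)):
    f=onz(c,[V(*a),V(*b)],z); print("yaw",-np.arctan2(*(f[0]-f[1])[:2]))
E
```

```text
foot FL FR BL Bmid 0.0 [[-0.003, 0.0597, 0.0], [-0.0024, -0.0609, 0.0], [0.0969, 0.0611, 0.0], [0.0979, -0.0351, 0.0]]
foot FL FR BL Bmid 0.01 [[0.0004, 0.0598, 0.01], [0.001, -0.0576, 0.01], [0.0977, 0.0612, 0.01], [0.0987, -0.0325, 0.01]]
tab front 0.052 [[-0.0121, 0.0172, 0.052], [-0.0115, -0.0151, 0.052]]
knuckle back 0.035 [[0.1003, 0.0411, 0.035], [0.101, -0.0382, 0.035]]
knuckle back 0.044 [[0.101, 0.0417, 0.044], [0.1017, -0.0356, 0.044]]
knuckle inner 0.06 [[0.0874, 0.0549, 0.06], [0.0888, -0.051, 0.06]]
tri foot [[-0.0004  0.0598  0.0076  0.0001]
 [ 0.0013 -0.0575  0.0112  0.0005]]
tri tab [[-0.0126  0.0171  0.0508  0.0002]
 [-0.015  -0.0178  0.0444  0.0017]]
tri moon ends [[ 0.0838  0.0704  0.0347  0.0028]
 [ 0.0816 -0.0665  0.0569  0.0001]]
tri knuckles [[ 0.0995  0.0474  0.0182  0.0148]
 [ 0.098  -0.0399  0.0671  0.0236]]
yaw -0.0878819012203297
yaw -0.0819219368466639
yaw -0.07393872601009661
yaw -0.08013537314842543
```

apply_moves:
  increments: [-1,0,-0.06,-0.015,-0.05,-1,0,-0.12,-0.03,-0.1,-1,0,-0.18,-0.045,-0.15,-1,0,-0.24,-0.06,-0.2,-1,0,-0.3,-0.075,-0.234]

```text
time_s: 5.7
ee_pos: [0.5731, -0.0629, 0.2588]
eef_rot: [2.615, 1.57, 2.757]
ft_force: [1.1, -0.2, -0.6]
gripper_width: 0.0855
```

```bash
python3 -c "
from h import *
go([.511,-.243,.25],.137)"
```

```text
t 5.7 tcp [ 0.5731 -0.0629  0.2588] zyaw 0.142 down -1.0 F [ 1.1 -0.2 -0.6] w 0.0855 -> shift [ 0.0088 -0.1695 -0.0869] turn 0.005 j [-0.24  0.38  0.02  1.21  0.    1.19]
```

apply_moves:
  increments: [-1,0,-0.056,-0.03,0,-1,0,-0.112,-0.06,0,-1,0,-0.17,-0.087,0,-1,0.01,-0.17,-0.087,0]

```text
time_s: 6.2
ee_pos: [0.5109, -0.2454, 0.2491]
eef_rot: [-1.59, 1.57, -1.455]
ft_force: [-0.0, 1.1, -0.9]
gripper_width: 0.0857
```

```bash
cat > g.py <<'E'
from h import *
def gripmask(im):
    hsv=cv2.cvtColor(im,cv2.COLOR_RGB2HSV); m=cv2.inRange(hsv,(3,110,50),(14,255,255))
    n,l,s,ce=cv2.connectedComponentsWithStats(m); o=[(int(s[i,4]),ce[i].round(1),cv2.minAreaRect(np.argwhere(l==i)[:,::-1].astype(np.float32))) for i in range(1,n) if s[i,4]>150]
    return sorted(o,key=lambda a:-a[0])
E
python3 -c "
from g import *
go([.511,-.243,.25],.137)
im,c=shot('wrist','w5')
print(proj(c,[[.511,-.243,.11]]))
for o in gripmask(im)[:4]: print(o, onz(c,cv2.boxPoints(o[2]),.11).round(4).tolist())
"
```

```text
t 6.2 tcp [ 0.5109 -0.2454  0.2491] zyaw 0.135 down -1.0 F [-0.   1.1 -0.9] w 0.0857 -> shift [-0.0009  0.0024  0.0004] turn -0.002 j [-0.58  0.37 -0.03  1.18 -0.    0.86]
[[322.45694418 177.79775991]]
(1178, array([324.7, 176.7]), ((324.8440246582031, 176.98614501953125), (86.11956787109375, 18.96466636657715), 89.06080627441406)) [[0.499, -0.2049, 0.11], [0.5151, -0.2024, 0.11], [0.5284, -0.2826, 0.11], [0.5107, -0.2853, 0.11]]
(910, array([561.1,  47.6]), ((558.6678466796875, 50.61283874511719), (42.62581253051758, 56.821903228759766), 55.7131233215332)) [[0.6568, -0.1132, 0.11], [0.6873, -0.0842, 0.11], [0.7172, -0.1058, 0.11], [0.6862, -0.1362, 0.11]]
```

View pics/w5.png

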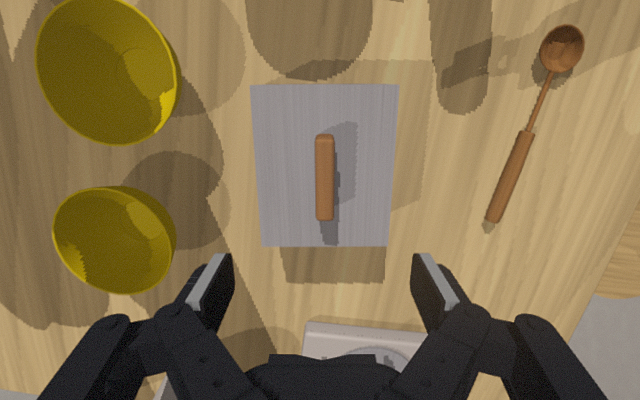

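The grip is at (325,177), midway between the open jaws. The cover's top corners are at (250,85), (398,85), (389,246) and (262,247). A white box with a disc stands behind the cover at (360,340).

```bash
python3 - <<'E'
from g import *
_,c=load("w5");_,tc=load("top0")
print("tri grip",tri(c,[(324.8,177)],tc,[(447.4,210.5)]).round(4))
A=onz(c,[(250,85),(398,85),(389.5,246.5),(261.5,247)],.075); print(A.round(4).tolist(),A.mean(0))
for i,j in((0,1),(3,2)): d=A[j]-A[i]; print(np.linalg.norm(d),np.arctan2(d[1],d[0]))
for i,j in((3,0),(2,1)): d=A[j]-A[i]; print(np.linalg.norm(d),np.arctan2(-d[0],d[1]))
go([.512,-.2435,.091],.14)
E
```

```text
tri grip [[ 5.138e-01 -2.476e-01  9.080e-02  4.000e-04]]
[[0.4335, -0.1733, 0.075], [0.5698, -0.1547, 0.075], [0.5966, -0.3221, 0.075], [0.4565, -0.3418, 0.075]] [ 0.51412249 -0.24796861  0.075     ]
0.13761222039945936 0.13568016640136193
0.14148938502030112 0.14026371986552494
0.17010511820758342 0.13597920754573387
0.16950207440441953 0.1588474229613168
t 6.25 tcp [ 0.5108 -0.2435  0.2473] zyaw 0.136 down -1.0 F [-0.3  1.1 -2. ] w 0.0857 -> shift [ 0.1563 -0.0004  0.0015] turn -0.004 j [-0.57  0.37 -0.03  1.18  0.    0.86]
```

apply_moves:
  increments: [-1,0.05,-0.003,0.003,-0.007,-1,0.1,-0.003,0.003,-0.007,-1,0.14,-0.003,0.003,-0.007,-1,0.156,-0.003,0.003,-0.007,-1,0.156,-0.003,0.003,-0.007]

```text
time_s: 6.88
ee_pos: [0.5158, -0.244, 0.093]
eef_rot: [2.33, 1.569, 2.477]
ft_force: [-0.9, -0.1, 0.7]
gripper_width: 0.0854
```

apply_moves:
  increments: [1,0,0,0,0,1,0,0,0,0,1,0,0,0,0,1,0,0,0,0,1,0,0,0,0]
  newtons: 60

```text
time_s: 7.5
ee_pos: [0.5162, -0.2457, 0.094]
eef_rot: [-1.011, 1.57, -0.865]
ft_force: [-2.1, 0.4, 6.1]
gripper_width: 0.0171
```

```bash
python3 -c "
from h import *
go([.512,-.2465,.091],.14)"
```

```text
t 7.5 tcp [ 0.5162 -0.2457  0.094 ] zyaw 0.146 down -1.0 F [-2.1  0.4  6.1] w 0.0171 -> shift [ 0.003  -0.0002 -0.0043] turn 0.006 j [-0.57  0.5  -0.25  0.82 -0.    0.85]
```

apply_moves:
  increments: [1,-0.015,0,0,0,1,-0.04,0,0,0,1,-0.08,0,0,0,1,-0.13,0,0,0,1,-0.17,0,0,0]

```text
time_s: 8.12
ee_pos: [0.5161, -0.2453, 0.266]
eef_rot: [-0.604, 1.569, -0.458]
ft_force: [0.6, -0.2, -2.8]
gripper_width: 0.0169
```

```bash
python3 -c "
from h import *
go([.6015,.2568,.27],-.083)
im,c=shot('wrist','w6');im2,_=shot('scene','s6')
a=np.vstack([im[:,:,::-1],im2[60:360,100:580,::-1].repeat(1,0)[:, :480]] if 0 else [cv2.resize(im,(480,300)),im2[60:360,100:580]])
cv2.imwrite('pics/v9.png',a if 0 else a[:,:,::-1])"
```

```text
t 8.125 tcp [ 0.5161 -0.2453  0.266 ] zyaw 0.146 down -1.0 F [ 0.6 -0.2 -2.8] w 0.0169 -> shift [-0.0042  0.4844  0.1576] turn 0.229 j [-0.57  0.37  0.02  1.22  0.    0.85]
```

View pics/v9.png

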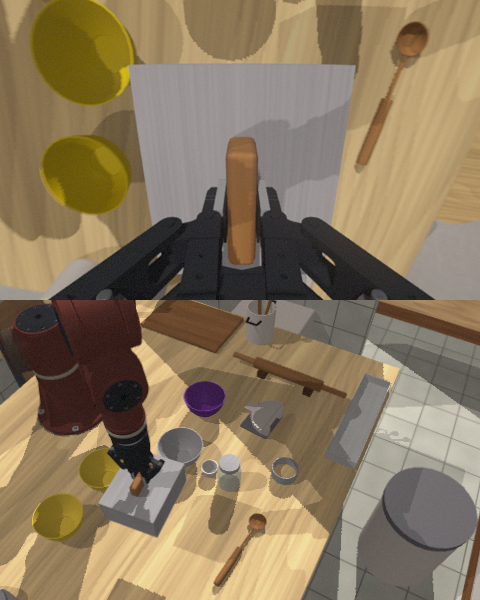

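The cover hangs level from the grip, with its far top corners at about (132,65) and (355,65) in the 0.75-scale wrist picture. The press is still shut and the bystanders have not moved.

```bash
python3 - <<'E'
from g import *
im,c=load("w6")
p,R,o=tool()
A=onz(c,[(132/.75,65/.75),(355/.75,65/.75)],p[2]-.019); d=A[1]-A[0]; y=np.arctan2(d[1],d[0])
print(A.round(4),np.linalg.norm(d),"yaw",y); C=A.mean(0)[:2]-.085*np.array([-np.sin(y),np.cos(y)]); print("centre",C,"in tool",R.T@(np.r_[C,p[2]]-p))
E
```

```text
[[ 0.4385 -0.1729  0.2495]
 [ 0.572  -0.1531  0.2495]] 0.1349982357777745 yaw 0.1468574712734481
centre [ 0.51770093 -0.24710109] in tool [ 2.11381128e-06 -6.62709157e-04 -1.95188256e-04]
```

apply_moves:
  increments: [1,0,0.03,0.01,0,1,0,0.075,0.024,0,1,0,0.12,0.039,0.03,1,0,0.165,0.054,0.06,1,0,0.21,0.068,0.09]

```text
time_s: 8.85
ee_pos: [0.5524, -0.0261, 0.2627]
eef_rot: [2.84, 1.57, 2.895]
ft_force: [0.9, -0.2, -2.8]
gripper_width: 0.0171
```

```bash
python3 -c "
from h import *
go([.6015,.2568,.27],-.083)"
```

```text
t 8.85 tcp [ 0.5524 -0.0261  0.2627] zyaw 0.055 down -1.0 F [ 0.9 -0.2 -2.8] w 0.0171 -> shift [-0.0073  0.2798  0.0646] turn 0.138 j [-0.18  0.34 -0.04  1.2   0.    1.34]
```

apply_moves:
  increments: [1,0,0.05,0.012,0.03,1,0,0.1,0.024,0.06,1,0,0.15,0.036,0.09,1,0,0.195,0.046,0.12,1,0,0.235,0.055,0.138]

```text
time_s: 9.48
ee_pos: [0.594, 0.2117, 0.2625]
eef_rot: [-2.884, 1.569, -2.966]
ft_force: [0.8, 0.1, -2.6]
gripper_width: 0.0167
```

```bash
python3 -c "
from h import *
go([.6015,.2568,.20],-.083)"
```

```text
t 9.475 tcp [0.594  0.2117 0.2625] zyaw -0.082 down -1.0 F [ 0.8  0.1 -2.6] w 0.0167 -> shift [0.0624 0.0456 0.0038] turn 0.001 j [0.23 0.49 0.2  1.28 0.   1.88]
```

Next I centre it and come down to TCP 0.20, with the rim about 40 mm above the press, then look.

apply_moves:
  increments: [1,0,0.025,0.002,0,1,0,0.045,0.004,0,1,0.02,0.045,0.004,0,1,0.045,0.045,0.004,0,1,0.062,0.045,0.004,0]

```text
time_s: 10.1
ee_pos: [0.6011, 0.2543, 0.1992]
eef_rot: [-2.802, 1.568, -2.884]
ft_force: [-0.2, -0.2, -2.3]
gripper_width: 0.0167
```

```bash
python3 -c "
from h import *
go([.6015,.2568,.175],-.083)
im,c=shot('wrist','w7');im2,sc=shot('scene','s7');im3,_=shot('top','t7')
a=np.hstack([cv2.resize(im2[100:200,290:423],(532,400),interpolation=cv2.INTER_CUBIC),cv2.resize(im3[120:220,210:277],(268,400),interpolation=cv2.INTER_CUBIC)])
cv2.imwrite('pics/v10.png',a[:,:,::-1])"
```

```text
t 10.1 tcp [0.6011 0.2543 0.1992] zyaw -0.082 down -1.0 F [-0.2 -0.2 -2.3] w 0.0167 -> shift [0.0241 0.0025 0.0003] turn 0.001 j [0.29 0.56 0.16 1.17 0.   1.94]
```

View pics/v10.png

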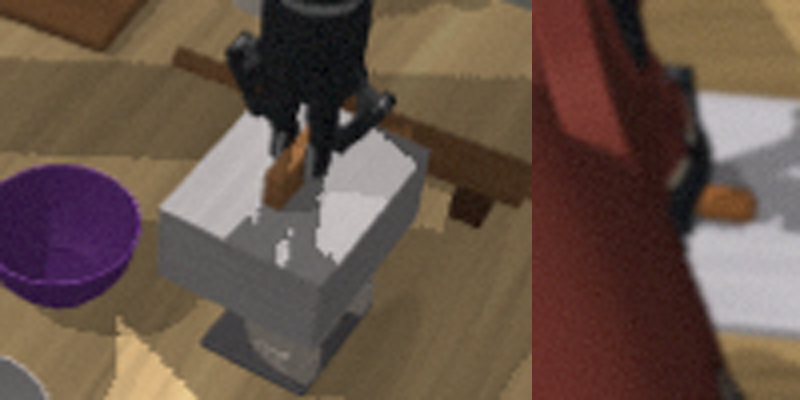

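```bash
python3 - <<'E'
from h import *
np.set_printoptions(precision=1,suppress=True)
_,sc=load("s7"); p,R,o=tool(); C=p[:2]; yaw=-.082; X=np.array([np.cos(yaw),np.sin(yaw)]);Y=np.array([-X[1],X[0]])
for dz in(.019,.0245):
  for z in(p[2]-dz,p[2]-dz-.075):
    Q=[np.r_[C+a*X+b*Y,z] for a,b in((.07,-.085),(-.07,-.085),(.07,.085))]
    print(round(z,4),((proj(sc,Q)-[290-.4,100-.4])*4).tolist())
# foot back-right corner check of calibration and press at rel .098
m=np.array([.5545,.2605])
Q=[np.r_[m+a*X+b*Y,.008] for a,b in((0,-.059),(.098,-.059))]; print("foot",((proj(sc,Q)-[290-.4,100-.4])*4).tolist())
E
```

```text
0.181 [[323.76777152484146, 284.36015364025263], [160.51231223316972, 206.8036526887837], [432.96580049083104, 147.17099304592364]]
0.106 [[314.975375262954, 350.6989835049104], [159.26562376598622, 274.11171766695895], [420.2005075169345, 215.02309204137646]]
0.1755 [[323.0959639181003, 289.4401324671604], [160.41741169391412, 211.9479991147051], [431.99390787065477, 152.34868600756374]]
0.1005 [[314.36062744855894, 355.325493982417], [159.1780804677794, 278.81623161408334], [419.3042985812058, 219.7743287759314]]
foot [[199.63208152548077, 343.4395628823198], [301.85752408927215, 394.95925698922224]]
```

apply_moves:
  increments: [1,0.008,0.002,0.001,0,1,0.016,0.003,0.001,0,1,0.022,0.003,0.001,0,1,0.025,0.003,0.001,0,1,0.025,0.003,0.001,0]

```text
time_s: 10.88
ee_pos: [0.6034, 0.2574, 0.1761]
eef_rot: [-2.701, 1.57, -2.783]
ft_force: [-0.8, 0.0, -2.0]
gripper_width: 0.0174
```

apply_moves:
  increments: [1,0,0,0,0,1,0,0,0,0,1,0,0,0,0]

```text
time_s: 11.25
ee_pos: [0.6036, 0.2575, 0.1765]
eef_rot: [0.337, 1.57, 0.255]
ft_force: [-0.0, -0.4, -4.1]
gripper_width: 0.0169
```

```bash
python3 -c "
from h import *
go([.6015,.2568,.174],-.083)
im,c=shot('wrist','w8');im2,sc=shot('scene','s8')
a=np.hstack([cv2.resize(im2[110:200,310:410],(500,450),interpolation=cv2.INTER_CUBIC),cv2.resize(im,(300,450))[:,:]*0+cv2.resize(im2[60:380:1,120:500],(300,450))])
cv2.imwrite('pics/v11.png',a[:,:,::-1])"
```

```text
t 11.25 tcp [0.6036 0.2575 0.1765] zyaw -0.082 down -1.0 F [-0.  -0.4 -4.1] w 0.0169 -> shift [ 0.0025 -0.0008 -0.002 ] turn 0.001 j [ 0.29  0.58  0.13  1.12 -0.    1.94]
```

View pics/v11.png

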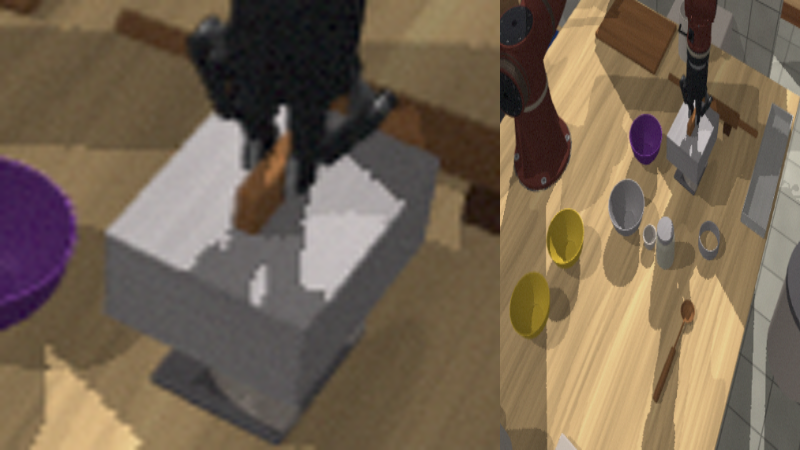

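The cover sits level over the press: top corners at crop (107,235), (302,328) and (437,160), with a clear gap to the press. The bystanders are where they were. I nudge it back 2 mm, then check and settle.

apply_moves:
  increments: [1,0.001,0,-0.002,0,1,0.002,0,-0.002,0,1,0.002,0,-0.002,0,1,0.002,0,-0.002,0,1,0.002,0,-0.002,0]

```text
time_s: 11.98
ee_pos: [0.6015, 0.2576, 0.1743]
eef_rot: [0.279, 1.571, 0.197]
ft_force: [0.4, -0.2, -2.7]
gripper_width: 0.0169
```

```bash
python3 - <<'E'
from h import *
go([.6015,.2568,.174],-.083)
_,sc=load("s8")
A=onz(sc,[(310+x/5-.4,110+y/5-.4) for x,y in((107,235),(302,328),(437,160))],.1565); C=(A[0]+A[2])/2
print(A.round(4).tolist(),"centre (before nudge)",C.round(4)); d=A[1]-A[0]; print("yaw",np.arctan2(d[1],d[0]),np.linalg.norm(d),np.linalg.norm(A[2]-A[1]))
B=onz(sc,[(310+152/5-.4,110+380/5-.4),(310+280/5-.4,110+440/5-.4)],.004); print("foot",B.round(4).tolist())
p=[tool()[0] for _ in range(2)]; print(np.abs(arm.get_obs()["qd"]).max())
E
```

```text
t 11.975 tcp [0.6015 0.2576 0.1743] zyaw -0.082 down -1.0 F [ 0.4 -0.2 -2.7] w 0.0169 -> shift [ 0.0003 -0.0008  0.    ] turn 0.001 j [ 0.29  0.58  0.12  1.11 -0.    1.95]
[[0.5274, 0.1786, 0.1565], [0.6627, 0.1678, 0.1565], [0.6777, 0.3356, 0.1565]] centre (before nudge) [0.6025 0.2571 0.1565]
yaw -0.07925825265624487 0.13575123334657616 0.16840969626690866
foot [[0.55, 0.205, 0.004], [0.6465, 0.2003, 0.004]]
0.001483736849450313
```

```bash
python3 -c "
from station import arm
print(arm.job_done())"
```

```text
the job is handed in; nothing more can be done
None
```

I shut the press and left the steel cover held level over it, then handed the job in at about 12 s of the 64 s allowed; no verdict was reported.

- **Press:** I pushed the tab down until it met the hard stop, at a tip height of about 51 mm with 33 N. After lifting off, the wrist and scene views both showed it shut by itself.
- **Cover:** The grip reading was 17 mm at 60 N. I carried it with the rim about 65 mm above the jar's lid.
- **Last position check:** The tool stood at (0.6015, 0.2576, 0.174), with joint speeds near zero. The cover's yaw is -0.08 rad, matching the press. Before a final 2 mm nudge, the scene view put the cover's centre at (0.6025, 0.257), within 1.5 mm of the tool. The rim is about 17 mm above the press top, give or take 4 mm, taking the press height of 63 mm from the text. The last pictures showed no contact and no bystander moved.
- **What disagreed:** The cues for the press centre along its x axis differed. The tab and foot put it 2 mm further back than the value I used, and the hinge knuckles 2–4 mm further forward. I set it between them, inside the 10 mm limit. The cover's height below the grip also differed by up to 5 mm between views, which the clearance target allows for.

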